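# Run down the wing screw of the tin clamp

## Robot

A 6-joint arm with a two-finger parallel gripper is mounted at the origin on the work surface. World frame = base frame: x ahead of the robot, y to its left, z up, the work surface at z = 0. Lengths are in m, angles in degrees, forces in N, time in s.
With the tool pointing down it reaches from about 0.375 to 0.75 m from the base axis. Payload 9 kg.
Tool frame: the origin (TCP) lies at the very end of the fingers, on their centre line; the grasp point (between the pads) lies 19 mm behind it (r.tcp_to_grasp is the distance from the TCP to the grasp point, in m); x points along the fingers, y is the direction in which the jaws open and shut, and the axes are right-handed (so a half turn about x gives the same grasp; the last joint's range is limited). The gripper opens to 85 mm and grips with 20 to 120 N. Pads are 22 mm wide; open, the fingers measure 114 mm over their backs; the gripper's body (76 mm by 85 mm) begins 54 mm behind the grasp point. The pads swing forward as they close: fully open they stand 13 mm farther back than shut.
Start: joints at [55.48, 5.964, 5.575, 89.605, 0, 77.527], TCP at [0.225, 0.556, 0.231] pointing down, gripper open.
Joint ranges: [-171.21, 171.21], [-48.23, 106.86], [-62.78, 66.21], [-105.2, 120.99], [-86.42, 89.51], [-180, 180]. Speed limits (degrees/s): [127.2, 127.2, 147.25, 180, 180, 180].

## Interface

Orientations are given as a 3x3 rotation matrix whose columns are the frame's x, y, z axes.
In Python, from bench import r gives the robot as it stands.
- The arm moves only by the tool jog_arm, never from a script. Its argument "plan" is a list of rows, each a list of 3 entries, a list of its own where there are three numbers: the shift along the tool's x, y, z in cm, then the turn about the tool's x in degrees, then the opening in per cent of the stroke, from 0 (shut) to 100 (fully open). A call has 1 to 20 rows; each row shifts and turns the pose as measured when the row begins, along the tool's axes as they then stand; what a row does not reach is not made up. A row lasts 1/10 s, in which the tool goes at most 50 mm and 8.59 degrees, less where a joint would pass 70% of its speed; a pose out of reach is approached as far as the arm can. A call with a gripper value outside its range is refused whole. The fingers move at their own pace and stop on an object; "newtons" is the grip in N (left out, the last holds). Time passes only in rows, so rows that do not move let the fingers close. It gives the time, the measured TCP pose, the force and the opening at its end, in the units of the state.
- r.state(): the state, without advancing time (a new reading comes with each control period).
- r.read_camera(name): name is "side" or "top"; returns a dict with "color" (384x512x3 uint8, red, green, blue), "fx", "fy", "cx", "cy" (pixels), "world_from_camera" (4x4, takes a point from camera to world coordinates). Camera axes: x right, y up, looking along -z (the intrinsics and any distortion apply to the point x, -y, -z); pixel columns grow to the right and rows downward; lengths in m; the calibration is good to about 2 mm. A picture is of the moment at which its call begins. There is no depth.
- r.hand_in(): hands the job in, once; it reports no verdict.
Trained networks look in the newest picture that a camera, given by its name, has taken for a name from the list of things; names that differ only in an ending like _2 or _b are one class to them, and where a whole thing is asked for, a point or a joint stands for the part that bears it (a point fixed in the world has none). Each returns a list of dicts, best first, with "p" (0 to 1); they miss things now and then, are a little off and sometimes report something else, mostly with a low value. They report only what shows in the picture. A call takes as long as a camera call.
- r.look_for(label, camera): "at" ([x, y, z] in m, in world coordinates, good to about 4 mm: the middle of the surface that is visible of it).
- r.masks_of(label, camera): "mask" (384x512 bool, what is visible of it).
The state is a dict: "clock": time; "q": joint angles; "qd": joint speeds; "joint_efforts": joint torques, N m; "tool_pos": TCP position; "eef_rot": TCP orientation; "force": force on the tool from outside, world axes, zero at the start; "ft_torque": the same for the moment, N m; "width": finger opening in m.
Only numpy, scipy, OpenCV 4.12 (cv2) and the standard library are available. Lean on these libraries where they do the work, as an engineer would, in place of code of your own. Each camera call takes 0.05 s, during which the arm holds its last target.

## Task

Two identical tin clamps stand on the paint bench, and one of them has a tin standing in it. Push the wings of that clamp's screw round with a fingertip, clockwise seen from above, stroke after stroke, until the screw comes to its stop and its pad sits tight on the tin's lid, then draw clear. Do not pinch the wings between the fingers, and leave the tin where it stands, the other clamp's screw as it is, and the things standing about undisturbed.

Things in the scene. Friction and masses are not known exactly. Their poses are not given: they have to be found in the camera images.
- clamp_a: Tin clamp with the tin standing on its base plate; fixed. Base plate 180 x 120 x 12 mm; origin on the table, on the vertical axis of its screw; z up. Steel column 24 mm thick, 72 mm from the screw's axis in the clamp's +x (roughly away from the robot), 185 mm high. An arm 110 to 140 mm above the table carries a boss on the axis; the wing screw stands above it.
- screw_a (a joint): Angle of clamp_a's wing screw, rad; grows clockwise seen from above, sinking 1.2 mm per rad; hard stop (fully down) at 9.0, starts at 0.2 to 2.2. Two opposite flat upright wings, 84 mm across the tips, 10 mm thick, from 15 mm below to 16 mm above the wing point; hub 20 mm thick. Friction about 0.06 N m; stays where left.
- wing_a (a point): Point inside one of the two wings of screw_a, 35 mm out from the axis, 16 mm below the wing's top edge; it turns and sinks with the screw (0.172 m above the table at angle 0, 0.161 m at 9.0). The other wing is exactly opposite.
- clamp_b: Identical tin clamp standing empty, to be left alone; fixed. Base plate 180 x 120 x 12 mm; origin on the table, on the vertical axis of its screw; z up. Steel column 24 mm thick, 72 mm from the screw's axis in the clamp's +x (roughly away from the robot), 185 mm high. An arm 110 to 140 mm above the table carries a boss on the axis; the wing screw stands above it.
- screw_b (a joint): Angle of clamp_b's wing screw, rad; grows clockwise seen from above, sinking 1.2 mm per rad; hard stop (fully down) at 9.0, starts at 0.2 to 2.2. Two opposite flat upright wings, 84 mm across the tips, 10 mm thick, from 15 mm below to 16 mm above the wing point; hub 20 mm thick. Friction about 0.06 N m; stays where left.
- wing_b (a point): Point inside one of the two wings of screw_b, 35 mm out from the axis, 16 mm below the wing's top edge; it turns and sinks with the screw (0.172 m above the table at angle 0, 0.161 m at 9.0). The other wing is exactly opposite.
- pad_a (a point): Centre of the underside of the round black rubber pad, 32 mm in diameter, at the foot of clamp_a's screw; it does not turn. It meets the tin's lid (92 mm above the table) about 0.25 rad before the stop; from there the resistance about doubles up to the stop.
- drive_a: The two wing faces of screw_a that are pushed to turn it clockwise (the trailing sides of the wings). Origin as clamp_a's screw axis, of no use as a target.
- lead_a: The two opposite wing faces of screw_a (the leading sides when turning clockwise). Origin as for drive_a.
- spindle_a: The non-turning shank and pad of clamp_a's screw, 12 mm in diameter, moving up and down only. Origin on the screw's axis.
- tin: Closed metal paint tin, 75 mm in diameter, 80 mm high, loose, standing on the 12 mm base plate of clamp_a under the pad. Origin at the centre of its underside, z up.
- spare_tin: Another loose tin of the same kind, not in a clamp, 75 x 80 mm. Bystander, loose. Origin at the centre of its underside.
- tape_roll: Roll of masking tape lying flat, 64 mm in diameter, 24 mm high. Bystander, loose. Origin at the centre of its underside.
- mixing_cup: Open white mixing cup, 64 mm in diameter, 70 mm high. Bystander, loose. Origin at the centre of its underside.
- toner_bottle: Closed bottle, 60 mm in diameter, 150 mm high. Bystander, loose. Origin at the centre of its underside.
- toner_jar: Amber jar with black lid, 68 mm in diameter, 90 mm high. Bystander, loose. Origin at the centre of its underside.
- spatula: Steel spatula lying flat, 180 mm long. Bystander, loose. Origin at the centre of its underside.
- thinner_can: Metal can, 66 mm in diameter, 140 mm high. Bystander, loose. Origin at the centre of its underside.

How it is judged:
By the outcome, as a careful person would: the job done as asked, in the order asked, and still so for the second after the job is handed in, with the robot touching nothing.
It also fails if it takes over 48 s, if anything falls off the work surface, if the arm or the gripper's body presses on something with over 40 N, if the wrist force passes 120 N, or if a joint passes its speed limit or range.

## Working session

There is one attempt and no reset: what is moved stays moved. The work goes in short steps, Python scripts to look and compute and a tool call to move; the robot and the scene stay as the last step left them, time stands still between calls to the robot, and variables do not carry over. Pictures are saved under pics/ and viewed, and the job is handed in when it is done.

Besides the shell and the picture viewer there is one more tool, called after "Call:" as name(argument=value, ...) on one line, values as JSON. jog_arm: Moves the arm, as the interface text tells. Its arguments: {"type":"object","properties":{"plan":{"type":"array"},"newtons":{"type":"number"}},"required":["plan"]}

```bash
ls; mkdir -p pics; python3 - <<'E'
from bench import r
import cv2
s=r.state(); print({k:(v if not hasattr(v,'tolist') else v.tolist()) for k,v in s.items()})
for c in("side","top"):
    d=r.read_camera(c); cv2.imwrite(f"pics/{c}0.png",cv2.cvtColor(d["color"],cv2.COLOR_RGB2BGR))
    print(c,d["fx"],d["fy"],d["cx"],d["cy"],d["world_from_camera"], [k for k in d])
    for n in("clamp_a","screw_a","wing_a","pad_a","tin","spare_tin","tape_roll","mixing_cup","toner_bottle","toner_jar","spatula","thinner_can"):
        print(n,[(round(o["p"],2),[round(float(x),3) for x in o["at"]]) for o in r.look_for(n,c)])
E
```

```text
pics
{'clock': 0.0, 'q': [55.479699562846676, 5.9988834221273, 5.5263839261973375, 89.60492105471222, 0.00013098067690779172, 77.52726365943239], 'qd': [0.008934658172070824, -0.02956249283307111, -0.062058924057726124, -0.007032942092788104, 0.005686074924022743, -0.05466629023852875], 'joint_efforts': [-0.001044690616254229, -55.69329857826233, 50.36478638648987, 0.017086596926674247, -0.00047331586756627075, -9.816165800202725e-06], 'tool_pos': [0.22501400858725318, 0.5558434173940753, 0.23051313577964377], 'eef_rot': [[-0.0007676305620016282, 0.37537566124225374, 0.9268724419736843], [-0.0011120280924358274, 0.9268718215368827, -0.3753763309459223], [-0.9999990870680042, -0.001318858537465464, -0.00029406685675177727]], 'force': [-0.1496967286664178, -0.08224006664042069, -0.09497923709155834], 'ft_torque': [-0.025222036757803067, -0.01096363826872639, -0.016821330607428464], 'width': 0.08537844295074912}
side 395.8177183912968 395.8177183912968 254.86706988616024 184.15930761710598 [[ 0.98596546  0.11856058 -0.11753933  0.42878548]
 [-0.16579641  0.61275552 -0.77268507 -1.101484
[... 1157 characters left out ...]
, 'world_from_camera']
clamp_a [(0.97, [0.583, 0.166, 0.01]), (0.57, [0.52, -0.163, 0.007])]
screw_a [(0.72, [0.55, 0.176, 0.181]), (0.56, [0.519, -0.18, 0.178])]
wing_a [(0.6, [0.554, 0.174, 0.182]), (0.45, [0.511, -0.178, 0.187])]
pad_a [(0.64, [0.555, 0.176, 0.186])]
tin [(0.96, [0.538, 0.159, 0.089])]
spare_tin [(0.65, [0.77, 0.058, 0.075]), (0.57, [0.554, 0.173, 0.18]), (0.32, [0.393, 0.446, 0.006])]
tape_roll [(0.25, [0.398, -0.243, 0.022])]
mixing_cup [(0.86, [0.395, -0.242, 0.026])]
toner_bottle [(0.76, [0.773, -0.03, 0.098]), (0.53, [0.397, -0.244, 0.024])]
toner_jar [(0.94, [0.763, -0.166, 0.089])]
spatula [(0.87, [0.391, 0.445, 0.003])]
thinner_can [(0.87, [0.453, -0.403, 0.135])]
```

View pics/side0.png

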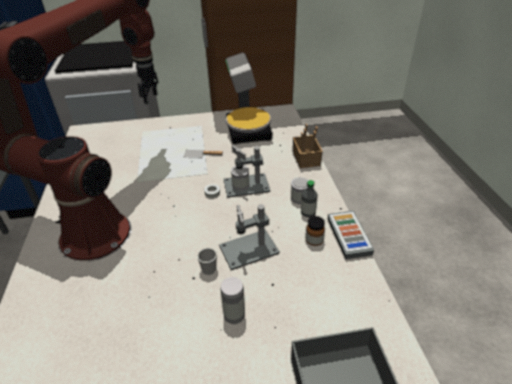

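View pics/top0.png

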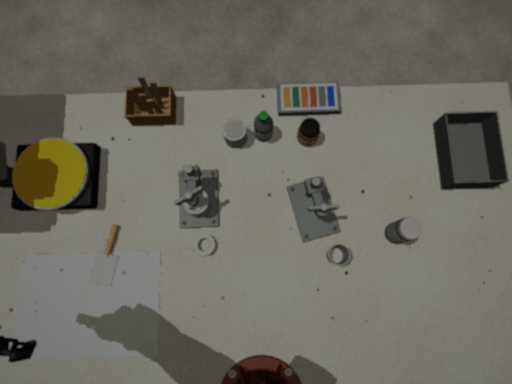

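```bash
python3 - <<'E'
import cv2
a=cv2.imread("pics/side0.png")[110:270,210:370]; cv2.imwrite("pics/sc.png",cv2.resize(a,None,fx=3.7,fy=3.7,interpolation=cv2.INTER_CUBIC))
a=cv2.imread("pics/top0.png")[40:200,120:280]; cv2.imwrite("pics/tc.png",cv2.resize(a,None,fx=3.7,fy=3.7,interpolation=cv2.INTER_CUBIC))
E
```

```text
(no output)
```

View pics/sc.png

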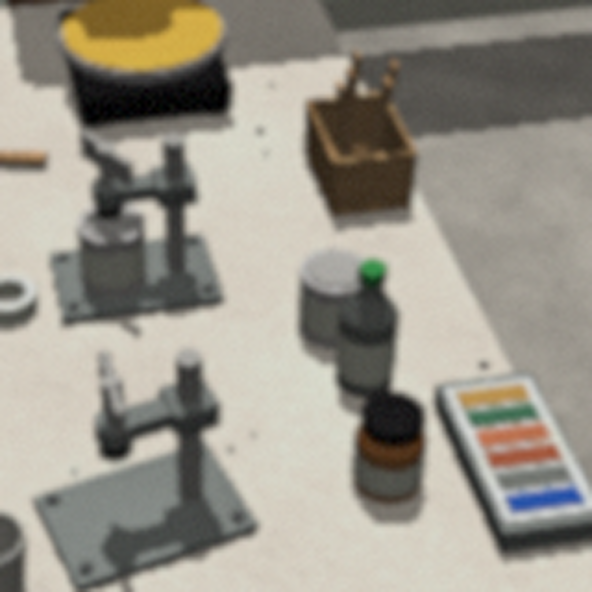

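View pics/tc.png

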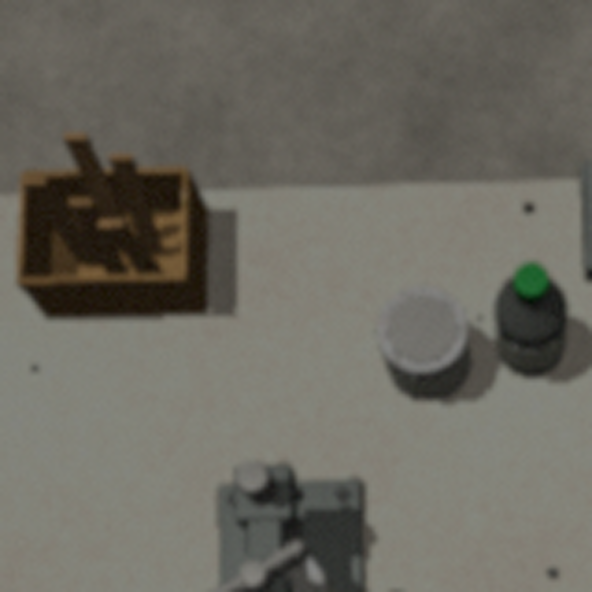

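Clamp_a with the tin is the left one in the top view (about px 197,200) and the upper one in the side view (about 246,172). I'll zoom in for geometry.

```bash
cat > h.py <<'E'
import numpy as np,cv2
def ray(d,u,v,z):
    T=d["world_from_camera"]; p=np.array([(u-d["cx"])/d["fx"],-(v-d["cy"])/d["fy"],-1])
    w=T[:3,:3]@p; o=T[:3,3]; return o+w*(z-o[2])/w[2]
def proj(d,P):
    T=d["world_from_camera"]; c=T[:3,:3].T@(np.asarray(P,float)-T[:3,3])
    return np.array([d["cx"]+d["fx"]*c[0]/-c[2], d["cy"]-d["fy"]*c[1]/-c[2]])
E
python3 - <<'E'
from bench import r
from h import *
d=r.read_camera("top"); a=cv2.cvtColor(d["color"],cv2.COLOR_RGB2BGR)
cv2.imwrite("pics/t2.png",cv2.resize(a[155:240,165:245],None,fx=7,fy=7,interpolation=cv2.INTER_CUBIC))
for n in("wing_a","clamp_a"):
  for m in r.masks_of(n,"top"):
    v,u=np.nonzero(m["mask"]); print(n,m["p"],u.min(),u.max(),v.min(),v.max(),len(u))
E
```

```text
wing_a 0.69 328 349 244 264 360
wing_a 0.64 307 339 204 212 192
wing_a 0.5 175 202 187 205 200
clamp_a 0.75 287 338 178 241 2215
clamp_a 0.6 175 218 165 228 1952
```

View pics/t2.png

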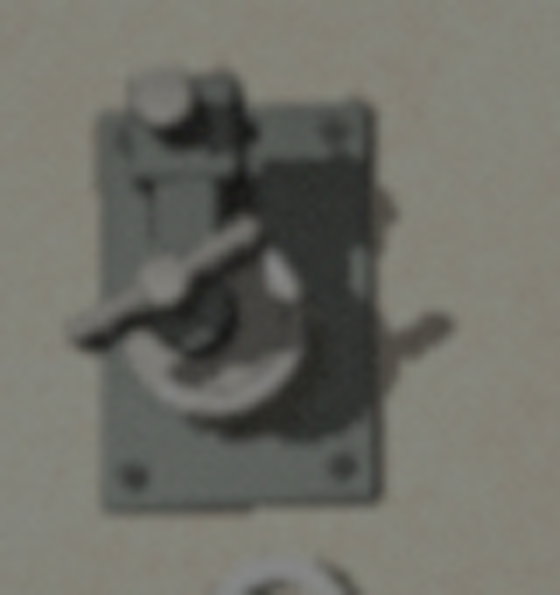

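```bash
python3 - <<'E'
from bench import r
from h import *
d=r.read_camera("top")
f=lambda x,y,z: ray(d,165+x/7-.5+.07,155+y/7-.5+.07,z).round(4)
for n,x,y,z in [("TL",98,110,.012),("TR",372,105,.012),("BL",103,510,.012),("BR",381,500,.012),("col",162,98,.185),("tip1",73,326,.187),("tip2",258,226,.187),("hub",165,280,.187),("tin",213,335,.092)]: print(n,f(x,y,z))
for l in("wing_a",):
  for m in r.masks_of(l,"top"):
    v,u=np.nonzero(m["mask"]); 
    if u.max()<230 :
      P=np.array([ray(d,a,b,.178)[:2] for a,b in zip(u,v)]); c=P.mean(0); w,V=np.linalg.eigh(np.cov((P-c).T)); print("mask",c,V[:,1],np.degrees(np.arctan2(*V[::-1,1])),np.ptp((P-c)@V[:,1]))
P=[r.state()["tool_pos"]]
# side overlay
d2=r.read_camera("side");a=cv2.cvtColor(d2["color"],cv2.COLOR_RGB2BGR)
cv2.imwrite("pics/s2.png",cv2.resize(a[130:210,205:285],None,fx=7,fy=7,interpolation=cv2.INTER_CUBIC))
E
```

```text
TL [0.6747 0.236  0.012 ]
TR [0.6732 0.1141 0.012 ]
BL [0.4959 0.2315 0.012 ]
BR [0.4964 0.1115 0.012 ]
col [0.631  0.1752 0.185 ]
tip1 [0.5431 0.2074 0.187 ]
tip2 [0.5793 0.1383 0.187 ]
hub [0.5596 0.1731 0.187 ]
tin [0.5561 0.171  0.092 ]
mask [0.55656113 0.17535372] [-0.50696099  0.861969  ] 120.46161423758876 0.08067823728423273
```

View pics/s2.png

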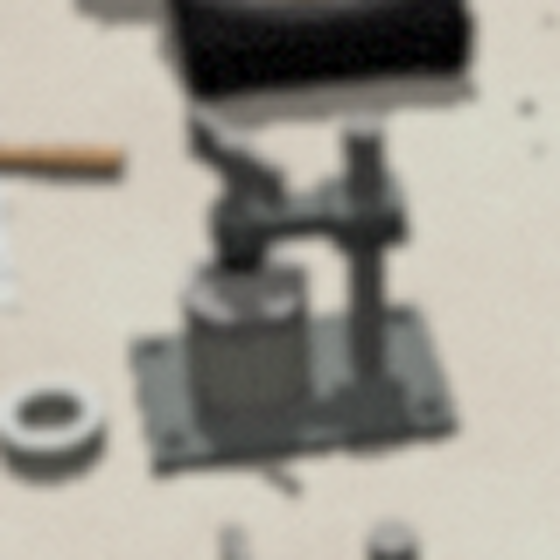

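Axis is at about (0.560, 0.173), clamp yaw about 1°. The column top and plate corners agree with this. The wings lie along about 118° / -62°. I'll use the shut fingers as one fingertip, square to the world axes, and carry it around the hub behind one wing.

Call:
jog_arm(plan=[[[0, 0, 0], -7.4, 0], [[0, 0, 0], -7.4, 0], [[0, 0, 0], -7.3, 0], [[0, 0, 0], 0, 0]], newtons=30)

```text
clock: 2.0
tool_pos: [0.2252, 0.5562, 0.2313]
eef_rot: [[0.0, -0.014, 1.0], [0.0, 1.0, 0.014], [-1.0, 0.0, 0.0]]
force: [0.7, -0.4, 0.2]
width: 0.0283
```

```bash
python3 -c "
from bench import r
s=r.state();print(s['tool_pos'],s['eef_rot'],s['width'],s['clock'])"
```

```text
[0.2252324  0.55616755 0.23132364] [[ 5.85691783e-05 -1.42828999e-02  9.99897992e-01]
 [ 9.69379019e-05  9.99897990e-01  1.42828941e-02]
 [-9.99999994e-01  9.60914761e-05  5.99477579e-05]] 0.028329691430617913 2.0
```

Call:
jog_arm(plan=[[[0, -2.4, 1.9], 0, 0], [[0, -2.4, 1.9], 0, 0], [[0, -2.4, 1.9], 0, 0], [[0, -2.4, 1.9], 0, 0], [[0, -2.4, 1.9], 0, 0], [[0, -2.4, 1.9], 0, 0], [[0, -2.4, 1.9], 0, 0], [[0, -2.4, 1.9], 0, 0], [[0, -2.4, 1.9], 0, 0], [[0, -2.4, 1.9], 0, 0], [[0, -2.4, 1.9], 0, 0], [[0, -2.4, 1.9], 0, 0], [[0, -2.4, 1.9], 0, 0], [[0, -2.4, 1.9], 0, 0], [[0, 0, 0], 0, 0]])

```text
clock: 3.5
tool_pos: [0.4966, 0.204, 0.2316]
eef_rot: [[0.003, 0.047, 0.999], [0.001, 0.999, -0.047], [-1.0, 0.002, 0.003]]
force: [0.0, 0.1, -0.3]
width: -0.0001
```

Call:
jog_arm(plan=[[[0, -2.2, 1.8], -1.5, 0], [[0, -2.2, 1.8], -1.2, 0], [[0, 0, 0], 0, 0]])

```text
clock: 3.8
tool_pos: [0.5316, 0.1579, 0.2319]
eef_rot: [[0.003, 0.008, 1.0], [0.002, 1.0, -0.008], [-1.0, 0.002, 0.003]]
force: [0.1, 1.2, -0.8]
width: -0.0002
```

```bash
python3 - <<'E'
from bench import r
from h import *
s=r.state(); print(s['tool_pos'],s['eef_rot'][:,1],s['force'])
for c,(a,b,e,f) in (("top",(130,230,160,260)),("side",(100,200,195,295))):
    d=r.read_camera(c); print(proj(d,s['tool_pos']))
    cv2.imwrite(f"pics/{c}3.png",cv2.resize(cv2.cvtColor(d["color"],cv2.COLOR_RGB2BGR)[a:b,e:f],None,fx=6,fy=6,interpolation=cv2.INTER_CUBIC))
E
```

```text
[0.53163016 0.15792834 0.23186726] [0.00840859 0.99996236 0.00213933] [ 0.14166068  1.16711549 -0.75944863]
[190.84675036 201.73993542]
[230.40919904 141.88202597]
```

View pics/top3.png

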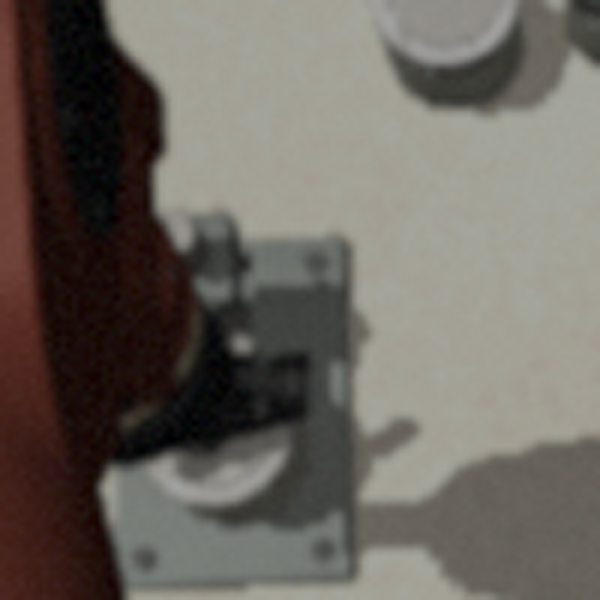

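View pics/side3.png

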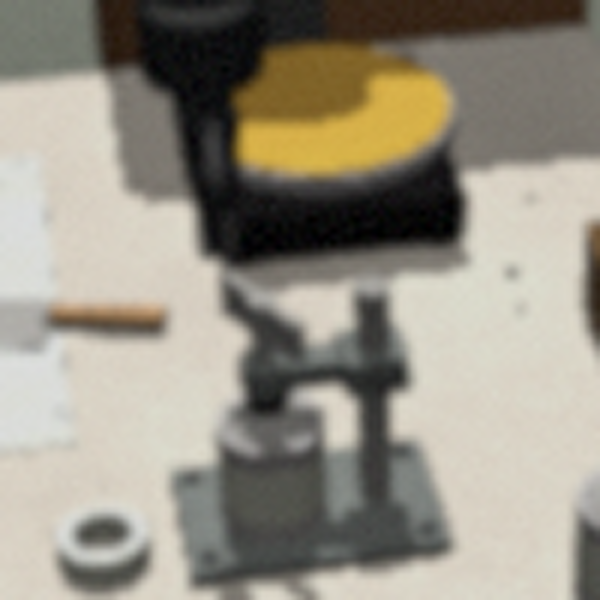

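Fingertip (side crop about 220,250) is shut above the robot side of the wings, with nothing below it but air. Descending to z ≈ 0.160.

Call:
jog_arm(plan=[[[1.8, 0, 0], 0, 0], [[1.8, 0, 0], 0, 0], [[1.8, 0, 0], 0, 0], [[1.6, 0, 0], 0, 0], [[0, 0, 0], 0, 0]])

```text
clock: 4.4
tool_pos: [0.5277, 0.1657, 0.1611]
eef_rot: [[0.004, 0.009, 1.0], [0.004, 1.0, -0.009], [-1.0, 0.004, 0.004]]
force: [0.2, -0.9, -0.9]
width: 0.0003
```

```bash
cat > p.py <<'E'
# propose rows: circle from present angle, step deg
import sys,numpy as np
from bench import r
C=np.array([.560,.173]); R=float(sys.argv[1]); st=float(sys.argv[2]); n=int(sys.argv[3]); z=float(sys.argv[4])
s=r.state(); p=np.array(s['tool_pos']); M=np.array(s['eef_rot'])
th=np.arctan2(p[1]-C[1],p[0]-C[0]); print("theta",np.degrees(th),"R",np.hypot(*(p[:2]-C)),"z",p[2],"F",np.round(s['force'],1),"T",np.round(s['ft_torque'],2),s['clock'],"q6",s['q'][5],"yaw",np.degrees(np.arctan2(M[1,2],M[0,2])))
cur=p.copy()
for i in range(1,n+1):
    a=th-np.radians(st)*i; t=np.array([*(C+R*np.array([np.cos(a),np.sin(a)])),z])
    d=M.T@(t-cur)*100; cur=t; print("[[%.2f, %.2f, %.2f], 0, 0],"%tuple(d),round(np.degrees(a)))
E
python3 p.py .031 12 14 .160
```

```text
theta -167.19648767461052 R 0.03313682122433696 z 0.1611361437680221 F [ 0.2 -0.9 -0.9] T [-0.    0.01 -0.02] 4.4 q6 4.2871114255404645 yaw -0.5433360733312834
[[0.12, 0.69, 0.12], 0, 0], -179
[[0.00, 0.65, 0.05], 0, 0], -191
[[0.00, 0.62, 0.19], 0, 0], -203
[[0.00, 0.57, 0.31], 0, 0], -215
[[0.00, 0.49, 0.42], 0, 0], -227
[[0.00, 0.39, 0.52], 0, 0], -239
[[0.00, 0.28, 0.59], 0, 0], -251
[[0.00, 0.15, 0.63], 0, 0], -263
[[0.00, 0.02, 0.65], 0, 0], -275
[[0.00, -0.12, 0.64], 0, 0], -287
[[0.00, -0.25, 0.60], 0, 0], -299
[[0.00, -0.37, 0.53], 0, 0], -311
[[-0.00, -0.47, 0.44], 0, 0], -323
[[-0.00, -0.55, 0.34], 0, 0], -335
```

Call:
jog_arm(plan=[[[0.1, 0.7, 0.1], 0, 0], [[0, 0.65, 0.05], 0, 0], [[0, 0.6, 0.2], 0, 0], [[0, 0.55, 0.3], 0, 0], [[0, 0.5, 0.4], 0, 0], [[0, 0.4, 0.5], 0, 0]])

```text
clock: 5.0
tool_pos: [0.5445, 0.2033, 0.1634]
eef_rot: [[0.006, 0.01, 1.0], [0.004, 1.0, -0.01], [-1.0, 0.004, 0.006]]
force: [-2.9, -2.1, 0.0]
width: 0.0002
```

```bash
python3 p.py .031 12 14 .160
```

```text
theta 117.07402336001607 R 0.03403645011872071 z 0.1633581964300212 F [-2.9 -2.1  0. ] T [-0.31  0.52 -0.03] 5.0 q6 8.06000535476888 yaw -0.5642432355168474
[[0.34, -0.03, 0.74], 0, 0], 105
[[0.00, 0.11, 0.64], 0, 0], 93
[[0.00, -0.03, 0.65], 0, 0], 81
[[0.00, -0.16, 0.63], 0, 0], 69
[[0.00, -0.29, 0.58], 0, 0], 57
[[0.00, -0.40, 0.51], 0, 0], 45
[[0.00, -0.50, 0.41], 0, 0], 33
[[-0.00, -0.57, 0.30], 0, 0], 21
[[-0.00, -0.62, 0.17], 0, 0], 9
[[-0.00, -0.65, 0.04], 0, 0], -3
[[-0.00, -0.64, -0.09], 0, 0], -15
[[-0.00, -0.61, -0.23], 0, 0], -27
[[-0.00, -0.55, -0.35], 0, 0], -39
[[-0.00, -0.46, -0.45], 0, 0], -51
```

Call:
jog_arm(plan=[[[0.3, 0, 0.7], 0, 0], [[0, 0.05, 0.65], 0, 0], [[0, -0.05, 0.65], 0, 0], [[0, -0.2, 0.6], 0, 0], [[0.1, -0.3, 0.55], 0, 0], [[0, -0.4, 0.45], 0, 0], [[0, -0.5, 0.35], 0, 0]])

```text
clock: 5.7
tool_pos: [0.5877, 0.1895, 0.1587]
eef_rot: [[0.005, 0.009, 1.0], [0.007, 1.0, -0.009], [-1.0, 0.007, 0.005]]
force: [-0.4, 2.4, 0.4]
width: 0.0004
```

```bash
python3 p.py .031 12 14 .160
```

```text
theta 30.755074593465245 R 0.032208290969590894 z 0.15868657936702557 F [-0.4  2.4  0.4] T [ 0.55  0.29 -0.  ] 5.7 q6 6.076094486661382 yaw -0.49729612529746736
[[-0.13, -0.65, 0.17], 0, 0], 19
[[-0.00, -0.63, 0.15], 0, 0], 7
[[-0.00, -0.65, 0.01], 0, 0], -5
[[-0.00, -0.64, -0.12], 0, 0], -17
[[-0.01, -0.60, -0.25], 0, 0], -29
[[-0.01, -0.53, -0.37], 0, 0], -41
[[-0.01, -0.44, -0.47], 0, 0], -53
[[-0.01, -0.34, -0.55], 0, 0], -65
[[-0.00, -0.21, -0.61], 0, 0], -77
[[-0.00, -0.08, -0.64], 0, 0], -89
[[-0.00, 0.05, -0.65], 0, 0], -101
[[-0.00, 0.19, -0.62], 0, 0], -113
[[-0.00, 0.31, -0.57], 0, 0], -125
[[0.00, 0.42, -0.49], 0, 0], -137
```

Call:
jog_arm(plan=[[[-0.1, -0.65, 0.15], 0, 0], [[0, -0.65, 0.1], 0, 0], [[0, -0.65, 0], 0, 0], [[0, -0.65, -0.15], 0, 0], [[0, -0.6, -0.25], 0, 0], [[0, -0.5, -0.4], 0, 0], [[0, -0.4, -0.5], 0, 0], [[0, -0.3, -0.55], 0, 0], [[0, -0.15, -0.6], 0, 0]])

```text
clock: 6.6
tool_pos: [0.5659, 0.1385, 0.1604]
eef_rot: [[0.01, 0.011, 1.0], [0.006, 1.0, -0.011], [-1.0, 0.006, 0.01]]
force: [2.4, 0.7, 0.3]
width: -0.0006
```

```bash
python3 p.py .031 12 14 .160
```

```text
theta -80.34875768406542 R 0.03503719306700888 z 0.16042618107609039 F [2.4 0.7 0.3] T [ 0.13 -0.41 -0.01] 6.6 q6 1.3316021696367277 yaw -0.6164059476787752
[[0.04, 0.35, -0.72], 0, 0], -92
[[-0.01, 0.09, -0.64], 0, 0], -104
[[-0.00, 0.22, -0.61], 0, 0], -116
[[-0.00, 0.34, -0.55], 0, 0], -128
[[-0.00, 0.45, -0.47], 0, 0], -140
[[-0.00, 0.54, -0.36], 0, 0], -152
[[0.00, 0.60, -0.25], 0, 0], -164
[[0.00, 0.64, -0.12], 0, 0], -176
[[0.00, 0.65, 0.02], 0, 0], -188
[[0.01, 0.63, 0.15], 0, 0], -200
[[0.01, 0.58, 0.28], 0, 0], -212
[[0.01, 0.51, 0.40], 0, 0], -224
[[0.01, 0.42, 0.49], 0, 0], -236
[[0.01, 0.31, 0.57], 0, 0], -248
```

Call:
jog_arm(plan=[[[0, 0.35, -0.7], 0, 0], [[0, 0.15, -0.65], 0, 0], [[0, 0.25, -0.6], 0, 0], [[0, 0.4, -0.5], 0, 0], [[0, 0.5, -0.4], 0, 0], [[0, 0.6, -0.3], 0, 0], [[0, 0.6, -0.15], 0, 0], [[0, 0.65, 0], 0, 0], [[0, 0.65, 0.15], 0, 0]])

```text
clock: 7.5
tool_pos: [0.5302, 0.1825, 0.1602]
eef_rot: [[0.009, 0.011, 1.0], [0.002, 1.0, -0.011], [-1.0, 0.003, 0.009]]
force: [-1.4, -1.5, 0.4]
width: 0.0001
```

```bash
python3 p.py .031 12 8 .159; python3 - <<'E'
from bench import r
from h import *
for c,(a,b,e,f) in (("top",(130,230,160,260)),("side",(100,200,195,295))):
    d=r.read_camera(c)
    cv2.imwrite(f"pics/{c}4.png",cv2.resize(cv2.cvtColor(d["color"],cv2.COLOR_RGB2BGR)[a:b,e:f],None,fx=6,fy=6,interpolation=cv2.INTER_CUBIC))
E
```

```text
theta 162.29697251330845 R 0.03123783039095403 z 0.1601786786168332 F [-1.4 -1.5  0.4] T [-0.48  0.14 -0.06] 7.5 q6 6.227316123799408 yaw -0.6461229123177038
[[0.12, 0.59, 0.28], 0, 0], 150
[[0.00, 0.53, 0.37], 0, 0], 138
[[0.01, 0.44, 0.47], 0, 0], 126
[[0.01, 0.33, 0.56], 0, 0], 114
[[0.01, 0.21, 0.61], 0, 0], 102
[[0.01, 0.08, 0.64], 0, 0], 90
[[0.01, -0.06, 0.65], 0, 0], 78
[[0.01, -0.19, 0.62], 0, 0], 66
```

View pics/top4.png

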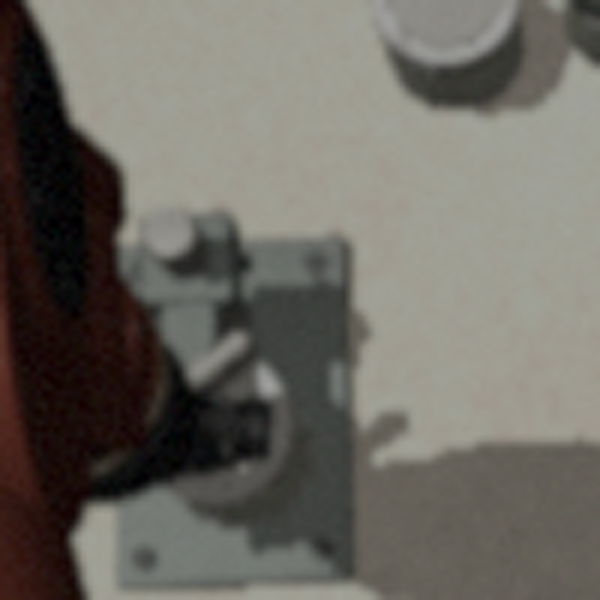

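View pics/side4.png

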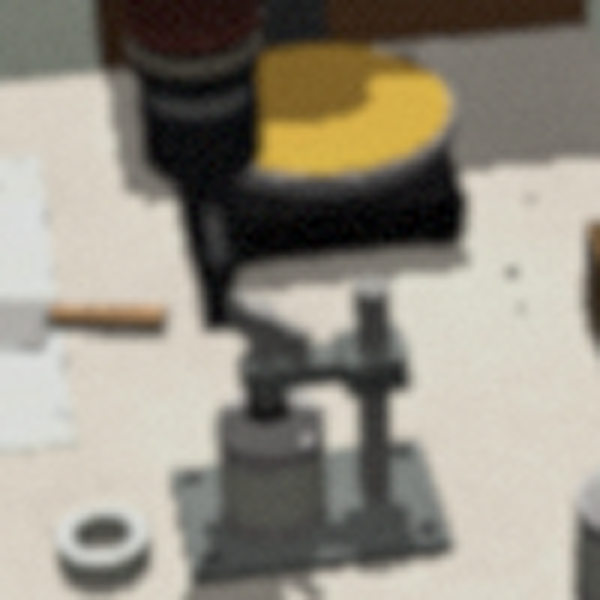

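The screw has made about one full turn and the tin is in place. Somewhere between 30° and 145° remains, so I'll use smaller steps and watch the force.

Call:
jog_arm(plan=[[[0.1, 0.3, 0.15], 0, 0], [[0, 0.3, 0.15], 0, 0], [[0, 0.25, 0.2], 0, 0], [[0, 0.25, 0.2], 0, 0], [[0, 0.2, 0.25], 0, 0]])

```text
clock: 8.1
tool_pos: [0.5401, 0.1966, 0.1584]
eef_rot: [[0.007, 0.011, 1.0], [0.003, 1.0, -0.011], [-1.0, 0.003, 0.007]]
force: [-2.0, -1.5, 0.1]
width: -0.0002
```

```bash
python3 p.py .031 6 8 .159
```

```text
theta 130.1735502454446 R 0.030853833045360428 z 0.1584162414799832 F [-2.  -1.5  0.1] T [-0.32  0.31  0.01] 8.1 q6 7.5156345931319475 yaw -0.6098923240597767
[[-0.06, 0.21, 0.25], 0, 0], 124
[[0.00, 0.17, 0.28], 0, 0], 118
[[0.00, 0.14, 0.29], 0, 0], 112
[[0.00, 0.11, 0.31], 0, 0], 106
[[0.00, 0.08, 0.32], 0, 0], 100
[[0.00, 0.04, 0.32], 0, 0], 94
[[0.00, 0.01, 0.32], 0, 0], 88
[[0.00, -0.02, 0.32], 0, 0], 82
```

Call:
jog_arm(plan=[[[0, 0.2, 0.25], 0, 0], [[0, 0.2, 0.25], 0, 0], [[0, 0.15, 0.3], 0, 0], [[0, 0.1, 0.3], 0, 0]])

```text
clock: 8.5
tool_pos: [0.5516, 0.2038, 0.1582]
eef_rot: [[0.005, 0.01, 1.0], [0.003, 1.0, -0.01], [-1.0, 0.003, 0.005]]
force: [-3.3, -0.4, 0.2]
width: -0.0
```

Call:
jog_arm(plan=[[[0, 0.1, 0.3], 0, 0], [[0, 0.05, 0.3], 0, 0], [[0, 0, 0.3], 0, 0]])

```text
clock: 8.8
tool_pos: [0.5612, 0.2059, 0.1582]
eef_rot: [[0.005, 0.01, 1.0], [0.004, 1.0, -0.01], [-1.0, 0.004, 0.005]]
force: [-3.5, 1.0, 0.4]
width: -0.0004
```

```bash
python3 p.py .031 6 10 .159
```

```text
theta 87.994069284996 R 0.03287168843897642 z 0.1581815562092192 F [-3.5  1.   0.4] T [0.06 0.68 0.01] 8.8 q6 8.096982462050443 yaw -0.579022814673602
[[-0.08, -0.21, 0.32], 0, 0], 82
[[0.00, -0.06, 0.32], 0, 0], 76
[[0.00, -0.09, 0.31], 0, 0], 70
[[0.00, -0.12, 0.30], 0, 0], 64
[[0.00, -0.15, 0.29], 0, 0], 58
[[0.00, -0.18, 0.27], 0, 0], 52
[[0.00, -0.21, 0.25], 0, 0], 46
[[0.00, -0.24, 0.22], 0, 0], 40
[[-0.00, -0.26, 0.20], 0, 0], 34
[[-0.00, -0.28, 0.17], 0, 0], 28
```

Call:
jog_arm(plan=[[[0, -0.2, 0.3], 0, 0], [[0, -0.05, 0.3], 0, 0], [[0, -0.1, 0.3], 0, 0], [[0, -0.1, 0.3], 0, 0]])

```text
clock: 9.2
tool_pos: [0.5731, 0.202, 0.1579]
eef_rot: [[0.002, 0.009, 1.0], [0.006, 1.0, -0.009], [-1.0, 0.006, 0.002]]
force: [-12.0, 6.8, 2.8]
width: -0.0
```

Call:
jog_arm(plan=[[[0, -0.15, 0.3], 0, 0], [[0, -0.2, 0.25], 0, 0], [[0, -0.2, 0.25], 0, 0]])

```text
clock: 9.5
tool_pos: [0.5744, 0.2022, 0.1577]
eef_rot: [[-0.012, 0.005, 1.0], [0.018, 1.0, -0.005], [-1.0, 0.018, -0.012]]
force: [-16.5, 11.1, 7.8]
width: 0.0
```

```bash
python3 p.py .031 6 10 .159
```

```text
theta 63.78844526394819 R 0.032505720739210535 z 0.15768731234358951 F [-16.5  11.1   7.8] T [ 2.26  3.4  -0.1 ] 9.5 q6 6.811913538610245 yaw -0.2607176459724901
[[-0.14, -0.29, 0.22], 0, 0], 58
[[-0.01, -0.19, 0.27], 0, 0], 52
[[-0.01, -0.21, 0.25], 0, 0], 46
[[-0.01, -0.24, 0.22], 0, 0], 40
[[-0.01, -0.26, 0.20], 0, 0], 34
[[-0.01, -0.28, 0.17], 0, 0], 28
[[-0.01, -0.29, 0.14], 0, 0], 22
[[-0.01, -0.31, 0.11], 0, 0], 16
[[-0.01, -0.32, 0.07], 0, 0], 10
[[-0.01, -0.32, 0.04], 0, 0], 4
```

The force jumped to about 20 N with no more travel, i.e. about 0.5 N·m about the axis. The fingertip is well clear of column and arm, so this is the stop. Backing off the wing, then rising.

Call:
jog_arm(plan=[[[0, 0.2, -0.3], 0, 0], [[0, 0.3, -0.4], 0, 0], [[0, 0.2, -0.3], 0, 0], [[-0.5, 0, 0], 0, 0], [[-2, 0, 0], 0, 0], [[-3, 0, 0], 0, 0], [[-3, 0, 0], 0, 0], [[0, 0, 0], 0, 0]])

```text
clock: 10.3
tool_pos: [0.5671, 0.2068, 0.2478]
eef_rot: [[-0.006, 0.006, 1.0], [0.016, 1.0, -0.005], [-1.0, 0.016, -0.006]]
force: [0.4, 0.5, 0.3]
width: -0.0
```

Call:
jog_arm(plan=[[[0, 2, -2], 0, 0], [[0, 3, -3], 0, 0], [[0, 3, -3], 0, 0], [[0, 3, -3], 0, 0], [[0, 3, -3], 0, 0], [[0, 3, -1], 0, 0], [[0, 3, -1], 0, 0], [[0, 0, 0], 0, 0]])

```text
clock: 11.1
tool_pos: [0.4068, 0.4125, 0.2524]
eef_rot: [[0.003, 0.012, 1.0], [0.017, 1.0, -0.012], [-1.0, 0.017, 0.003]]
force: [0.6, -0.7, -0.5]
width: 0.0002
```

```bash
python3 - <<'E'
from bench import r
from h import *
s=r.state(); print(s['tool_pos'],s['force'],s['clock'])
for c,(a,b,e,f) in (("top",(155,240,165,245)),("side",(130,210,205,285))):
    d=r.read_camera(c)
    im=cv2.cvtColor(d["color"],cv2.COLOR_RGB2BGR); cv2.imwrite(f"pics/{c}5f.png",im)
    cv2.imwrite(f"pics/{c}5.png",cv2.resize(im[a:b,e:f],None,fx=7,fy=7,interpolation=cv2.INTER_CUBIC))
    for n in ("tin","spare_tin","tape_roll","mixing_cup","toner_bottle"): print(c,n,[(round(o["p"],2),np.round(o["at"],3)) for o in r.look_for(n,c)[:1]])
E
```

```text
[0.40681856 0.41249885 0.25237705] [ 0.59518616 -0.70791849 -0.45674197] 11.1
top tin [(0.91, array([0.539, 0.159, 0.091]))]
top spare_tin [(0.94, array([0.772, 0.056, 0.08 ]))]
top tape_roll [(0.68, array([0.438, 0.158, 0.025]))]
top mixing_cup [(0.75, array([ 0.399, -0.24 ,  0.025]))]
top toner_bottle [(0.83, array([ 0.77 , -0.031,  0.097]))]
side tin [(0.74, array([ 0.515, -0.187,  0.18 ]))]
side spare_tin [(0.72, array([0.553, 0.144, 0.067]))]
side tape_roll [(0.45, array([0.439, 0.144, 0.019]))]
side mixing_cup [(0.84, array([ 0.398, -0.241,  0.044]))]
side toner_bottle [(0.7, array([ 0.783, -0.054,  0.08 ]))]
```

View pics/top5.png

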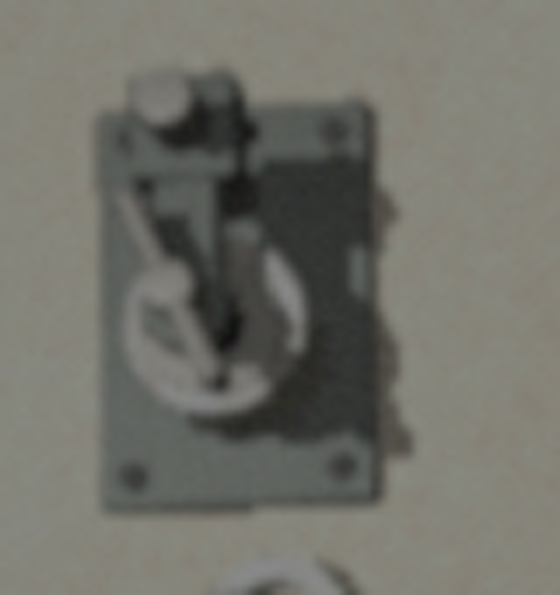

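View pics/side5.png

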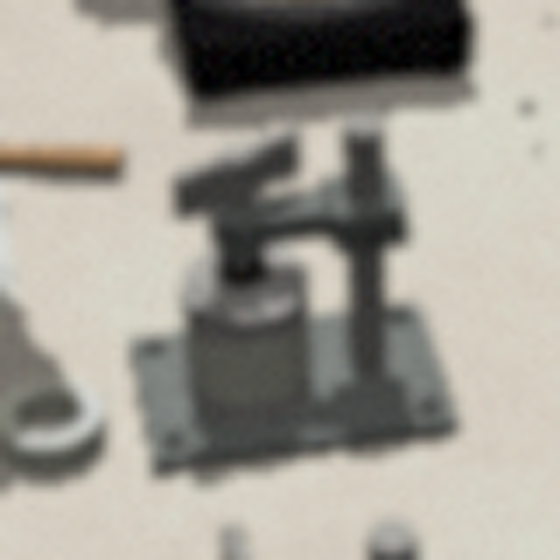

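View pics/side5f.png

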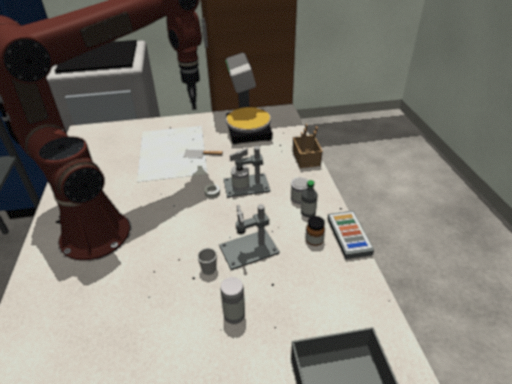

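The final top view shows the wings at about 28° (crop 125,195 to 222,380), about 450° from the start, and the side view shows the pad down on the lid (about 243,280). Tin and bystanders haven't moved, so I'm handing in.

```bash
python3 -c "
from bench import r
print(r.hand_in())"
```

```text
the job is handed in; nothing more can be done
None
```

I screwed down the clamp holding the tin (clamp_a, the left one in the top view) with the shut fingers used as a single fingertip, then drew clear and handed in. The clock stood at about 11.6 s against the 48 s limit. I carried the tip around the hub behind one wing instead of making separate back-and-forth strokes. The wings were never pinched.

- **At the stop:** the pushing force jumped from about 3.5 N to about 20 N, roughly 0.5 N·m about the screw axis, and the wing stopped moving. The wings had turned about 450° (7.85 rad), which fits a start angle of about 1.15 rad.
- **Pad on the lid:** in the last side picture the pad appears to be down on the lid. The pad's contact could not be measured directly, so this rests on the picture and the hard stop.
- **Tin and surroundings:** the tin, spare tin, mixing cup and toner bottle are where they were, within the networks' error. The tape roll's first top reading was a low-confidence mistake, but its side readings agree within 3 mm. The toner jar, thinner can, spatula and clamp_b I checked only by eye, in the last full side picture, where they look unchanged.
- **Disagreement:** in the last side view the networks mixed up the labels for the tin and the spare tin. The top view and the pictures settled where each one is.
- **Robot at hand-in:** the arm was clear, with wrist force readings around zero (under 1 N).

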